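# Check a centrifuge after an imbalance stop and hold up the suspect tube

## Task

The centrifuge has stopped with an imbalance alarm. Turn its rotor slowly by hand one full turn, in either direction, to feel that it runs free with all four tubes in place; then draw the red-capped tube up out of its bucket, turn it on its side and hold it up level, well clear above the centrifuge's top deck, so that it can be inspected for cracks: finish while still holding it there, at rest. Leave the other tubes in their buckets and everything else on the bench alone.

Things in the scene. Friction and masses are not known exactly. Their poses are not given: they have to be found in the camera images.
- centrifuge: Cream bench-top centrifuge, fixed: 500 mm deep, 400 wide, deck 250 high, lid open. Origin on the bench right below the rotor axis; x axis to the machine's rear. Sloping control panel at the front (edge at x = -265 mm). In the deck an open round steel bowl, 168 mm radius about the rotor axis, its floor 96 mm above the bench.
- lid_hinge (a point): Middle of the lid's hinge on the deck, 240 mm behind the rotor axis, 262 mm above the bench. The rigid lid, 400 x 400 x 35 mm, stands raised from here, leaning back 18 degrees from upright, its top about 640 mm above the bench.
- rotor (a joint): Angle of the rotor about its upright axis, in rad; 0 at the start, growing counter-clockwise seen from above; no stops. It turns with a light drag of about 0.1 N m (a push of 1 to 2 N at 90 mm from the axis), coasts a few degrees, and stays where it is left.
- rotor_center (a point): Point on the rotor axis, 180 mm above the bench; axes turn with the rotor. Aluminium swing-out rotor: hub 68 mm in diameter (top 198 mm above the bench) and four forks at 90 degrees, each holding a dark steel bucket. Bucket centres lie 92 mm from the axis, along +x, +y, -x, -y of these axes, which is where the four tubes stand.
- fork_plate (a point): Middle of the top edge of one of the eight like upright fork plates, 204 mm above the bench. They run outward parallel to their bucket's radius, 34 mm to either side of its centre line (12 mm thick, outer faces 40 mm from it), 34 to 108 mm out from the rotor axis, 38 mm tall: 166 to 204 mm above the bench.
- rotor_gap (a point): Point 92 mm from the rotor axis, midway (45 degrees) between two neighbouring buckets, level with the plates' tops (204 mm above the bench). In each of the four such places, from 75 mm out to the bowl's wall, it is empty down to the bowl's floor: shut fingers can go down here and push a fork plate sideways to turn the rotor.
- bucket_rim (a point): Centre of the mouth of one of the four like buckets, 212 mm above the bench (at the start one of the tubes stands in it). Bucket: 44 mm in diameter, bore 32 mm; it hangs on trunnion pins 180 mm above the bench and swings freely outward and inward from the rotor axis, not sideways.
- tube_red: The suspect tube: clear conical screw-cap tube with ribbed red cap, standing in one of the buckets (which one varies). 116 mm long, 29 mm in diameter, cap 34 mm in diameter; 40 to 85 g. Origin: tip of its bottom, 132 mm above the bench at the start; z axis towards the cap. 36 mm stand out of the bucket; it must rise 80 mm to come clear.
- tube_red_cap (a point): Middle of the top of the red cap, on the tube's axis, 116 mm from its bottom; 248 mm above the bench at the start. The cap is the top 17 mm of the tube and does not come off.
- tube_blue_a: Same make and size as tube_red (60 g), with a blue cap; stands in another bucket of the rotor and stays there. Origin: the tip of its bottom; z axis towards the cap.
- tube_blue_b: Same make and size as tube_red (60 g), with a blue cap; stands in another bucket of the rotor and stays there. Origin: the tip of its bottom; z axis towards the cap.
- tube_blue_c: Same make and size as tube_red (60 g), with a blue cap; stands in another bucket of the rotor and stays there. Origin: the tip of its bottom; z axis towards the cap.
- rack: Orange open grid rack, 115 x 188 x 55 mm, on the bench in front of the centrifuge's panel; fixed. Origin: centre of its underside.
- tube_white_a: Tube of the same make with a white cap, standing in the rack (bottom 5 mm above the bench). Not to be disturbed.
- tube_white_b: Second white-capped tube in the rack. Not to be disturbed.
- dishes: Stack of three clear Petri dishes, 94 mm in diameter, 48 mm high; origin at the centre of the underside. Not to be disturbed.
- wash_bottle: White wash bottle with yellow cap and bent spout, 74 mm in diameter, 200 mm high; origin at the centre of the underside. Not to be disturbed.
- timer: White bench timer, 60 x 70 x 20 mm; origin at the centre of the underside. Not to be disturbed.

How it is judged (in metres and radians):
On the way, in this order (a step that is already met when the one before it is completed fails the run):
1. the rotor has been turned one full turn (at least 6.1 rad either way) with the red-capped tube still in its bucket ((value of joint rotor above 6.1 rad or value of joint rotor below -6.1 rad) and height (world z) of tube_red below 0.16 m and horizontal distance between tube_red and rotor_center below 0.115 m), for 0.1 s.
2. the red-capped tube is drawn clear above the bucket rims (height (world z) of tube_red above 0.214 m), for 0.1 s.
At the end, for the whole second after the job is handed in: The red-capped tube is held in the fingers, at rest, within about 20 degrees of level, both its ends at least 270 mm above the bench (20 mm above the deck), touching neither the centrifuge nor other tubes; the rotor is at rest and the three blue-capped tubes stand seated in its buckets (angle between tube_red's own z axis and vertical between 1.2 and 1.94 rad and height (world z) of each of tube_red, tube_red_cap above 0.27 m and contact force between tube_red and the fingers above 1 N and contact force between tube_red and centrifuge below 0.05 N and contact force between tube_red and tube_blue_a below 0.05 N and contact force between tube_red and tube_blue_b below 0.05 N and contact force between tube_red and tube_blue_c below 0.05 N and linear speed of tube_red below 0.03 m/s and angular speed of tube_red below 0.2 rad/s and velocity of joint rotor between -0.2 and 0.2 rad/s and height (world z) of tube_blue_a between 0.12 and 0.15 m and angle between each of tube_blue_a, tube_blue_b, tube_blue_c's own z axis and vertical below 0.3 rad and horizontal distance between each of tube_blue_a, tube_blue_b, tube_blue_c and rotor_center below 0.115 m and height (world z) of tube_blue_b between 0.12 and 0.15 m and height (world z) of tube_blue_c between 0.12 and 0.15 m); the arm keeps its last pose, push and grip.
It fails at once if the rotor is spun faster than 4 rad/s (it is to be turned slowly) (velocity of joint rotor above 4 rad/s or velocity of joint rotor below -4 rad/s).
It fails at once if a blue-capped tube is lifted 40 mm or more (height (world z) of any of tube_blue_a, tube_blue_b, tube_blue_c above 0.172 m).
It fails at once if something else on the bench is moved by more than 30 mm (distance of any of tube_white_a, tube_white_b, dishes, wash_bottle, timer from where it was at the start of the episode above 0.03 m).
It also fails if it takes over 70 s, if anything falls off the work surface, if the arm or the gripper's body presses on something with over 40 N, if the wrist force passes 120 N, or if a joint passes its speed limit or range.

## Robot

A 6-joint arm with a two-finger parallel gripper is mounted at the origin on the work surface. World frame = base frame: x ahead of the robot, y to its left, z up, the work surface at z = 0. Lengths are in m, angles in degrees, forces in N, time in s.
With the tool pointing down it reaches from about 0.3 to 0.75 m from the base axis. Payload 8.5 kg.
Tool frame: the origin (TCP) lies between the finger pads; the fingertips stand 22 mm ahead of it and the grasp point (between the pads) lies 3 mm ahead of it (env.nose_length is the distance from the TCP to the fingertips, in m); z points along the fingers, x is the direction in which the jaws open and shut, and the axes are right-handed (so a half turn about z gives the same grasp; the last joint's range is limited). The gripper opens to 85 mm and grips with 20 to 120 N. Pads are 22 mm wide; open, the fingers measure 114 mm over their backs; the gripper's body (76 mm by 85 mm) begins 54 mm behind the grasp point. The pads swing forward as they close: fully open they stand 13 mm farther back than shut.
Start: joints at [-83.153, 21.807, 74.336, -0, 83.858, -12.336], TCP at [0.181, -0.519, 0.253] pointing down, gripper open.
Joint ranges: [-178.18, 178.18], [-50.72, 133.34], [12.68, 142.11], [-81.47, 261.47], [9.98, 163.14], [-165.26, 165.26]. Speed limits (degrees/s): [136.94, 136.94, 180, 180, 180, 180].

## Interface

Orientations are given as a 3x3 rotation matrix whose columns are the frame's x, y, z axes.
In Python, from rig import env gives the robot as it stands.
- The arm moves only by the tool arm_command, never from a script. Its argument "steps" is a list of rows, each an object with "delta_pos": the shift along the world's x, y, z in mm, a list of three; "dr": the turn, a rotation vector about the world's x, y, z in degrees, a list of three. In form: [{"delta_pos": [dx, dy, dz], "dr": [wx, wy, wz]}, ...]. A call has 1 to 20 rows; each row shifts and turns the commanded pose from where the row before left it; what a row does not reach is not made up. A row lasts 1/10 s, in which the tool goes at most 50 mm and 8.59 degrees, less where a joint would pass 70% of its speed; a pose out of reach is approached as far as the arm can. A call with a gripper value outside its range is refused whole. "grip" is the opening, from 0 (shut) to 1 (fully open), set as the call begins (left out, the last holds). The fingers move at their own pace and stop on an object; "squeeze" is the grip in N (left out, the last holds). Time passes only in rows, so rows that do not move let the fingers close. It gives the time, the measured TCP pose, the force and the opening at its end, in the units of the state.
- env.observe(): the state, without advancing time (a new reading comes with each control period).
- env.get_image(name): name is "scene" or "top" or "wrist"; returns the picture (384x512x3 uint8, blue, green, red); there is no depth.
- env.get_calibration(name): a dict with "fx", "fy", "cx", "cy" (pixels), "view" (4x4, takes a point from world to camera coordinates). Camera axes: x right, y up, looking along -z (the intrinsics and any distortion apply to the point x, -y, -z); pixel columns grow to the right and rows downward; lengths in m; the calibration is good to about 2 mm. A picture is of the moment at which its call begins: read the wrist's pose just before it. get_calibration takes no time and is no camera call; for the wrist camera it gives the pose at the moment of the call.
- env.close_job(): hands the job in, once; it reports no verdict.
The state is a dict: "time_s": time; "q": joint angles; "qvel": joint speeds; "joint_efforts": joint torques, N m; "position": TCP position; "tool_rot": TCP orientation; "ft_force": force on the tool from outside, world axes, zero at the start; "wrist_torque": the same for the moment, N m; "grip_width": finger opening in m.
Only numpy, scipy, OpenCV 4.12 (cv2) and the standard library are available. Lean on these libraries where they do the work, as an engineer would, in place of code of your own. Each camera call takes 0.05 s, during which the arm holds its last target. There are 200 camera calls.

## Working session

There is one attempt and no reset: what is moved stays moved. The work goes in short steps, Python scripts to look and compute and a tool call to move; the robot and the scene stay as the last step left them, time stands still between calls to the robot, and variables do not carry over. Pictures are saved under pics/ and viewed, about 8 in all and at most 12, crops included, and the job is handed in when it is done.

Besides the shell and the picture viewer there is one more tool, called after ">>>" by a JSON object that holds its "method" and its "body", one argument or row to a line. arm_command: Moves the arm, as the interface text tells. Its arguments: {"type":"object","properties":{"steps":{"type":"array"},"grip":{"type":"number"},"squeeze":{"type":"number"}},"required":["steps"]}

```bash
mkdir -p pics; ls; python3 - <<'E'
from rig import env
import cv2,numpy as np
s=env.observe(); print({k:np.round(v,3).tolist() for k,v in s.items()}, env.nose_length)
a=env.get_image("scene");b=env.get_image("top")
cv2.imwrite("pics/scene0.png",a);cv2.imwrite("pics/top0.png",b)
for n in("scene","top"):
    c=env.get_calibration(n);print(n,{k:np.round(v,4).tolist() for k,v in c.items()})
E
```

```text
pics
{'time_s': 0.0, 'q': [-83.152, 21.842, 74.387, 0.001, 83.859, -12.336], 'qvel': [0.082, 0.004, 0.095, 0.058, 0.026, -0.109], 'joint_efforts': [-0.001, -44.846, -23.128, -0.0, 0.005, 0.0], 'position': [0.181, -0.519, 0.253], 'tool_rot': [[0.329, -0.944, -0.0], [-0.944, -0.329, 0.002], [-0.001, -0.0, -1.0]], 'ft_force': [-0.197, -0.505, 0.168], 'wrist_torque': [0.042, 0.021, 0.005], 'grip_width': 0.085} 0.022
scene {'fx': 387.8563, 'fy': 387.8563, 'cx': 253.6736, 'cy': 198.3792, 'view': [[0.4258, 0.9048, -0.0106, -0.1765], [-0.6484, 0.3133, 0.6939, 0.3045], [0.6311, -0.2886, 0.72, -1.559], [0.0, 0.0, 0.0, 1.0]]}
top {'fx': 399.5218, 'fy': 399.5218, 'cx': 255.7232, 'cy': 187.5507, 'view': [[-0.0193, -0.9998, -0.0057, -0.0324], [0.9978, -0.0196, 0.0632, -0.5741], [-0.0633, -0.0044, 0.998, -1.4699], [0.0, 0.0, 0.0, 1.0]]}
```

View pics/scene0.png

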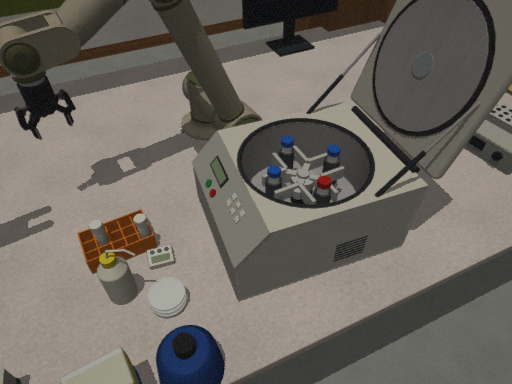

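View pics/top0.png

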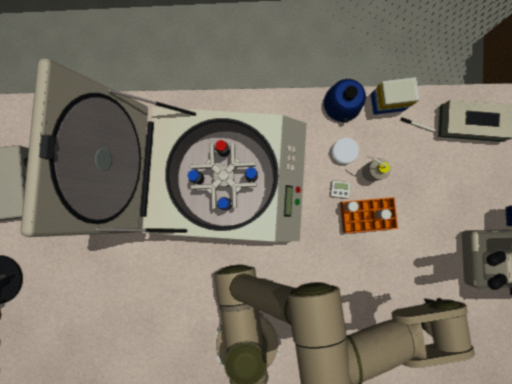

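The scene view shows an open centrifuge with a red cap at (324,183). In the top view the red cap is at (222,146), with blue caps at (195,176), (252,174) and (224,203). The lid is to the left (+y), and its struts are near (175,105) and (165,230).

```bash
cat > h.py <<'E'
from rig import env
import cv2,numpy as np
def ray(n,uv,z,c=None):
    c=c or env.get_calibration(n);V=np.array(c["view"]);R=V[:3,:3];o=-R.T@V[:3,3]
    d=R.T@np.array([(uv[0]-c["cx"])/c["fx"],-(uv[1]-c["cy"])/c["fy"],-1]);return o+d*(z-o[2])/d[2]
def proj(n,p):
    c=env.get_calibration(n);V=np.array(c["view"]);q=V[:3,:3]@np.array(p)+V[:3,3]
    return c["cx"]-c["fx"]*q[0]/q[2],c["cy"]+c["fy"]*q[1]/q[2]
def blobs(im,col,amin=20):
    h=cv2.cvtColor(im,cv2.COLOR_BGR2HSV);H,S,Vv=cv2.split(h)
    m={"red":((H<7)|(H>172))&(S>140)&(Vv>70),"blue":(H>100)&(H<125)&(S>140)&(Vv>70)}[col].astype(np.uint8)
    n,_,st,ce=cv2.connectedComponentsWithStats(m)
    return [(ce[i],st[i,4],st[i,:4].tolist()) for i in range(1,n) if st[i,4]>=amin]
E
python3 - <<'E'
from h import *
for n,f in(("top","pics/top0.png"),("scene","pics/scene0.png")):
    im=cv2.imread(f)
    for col in("red","blue"):
        for ce,a,bb in blobs(im,col): print(n,col,ce.round(1),a,bb,ray(n,ce,.248 if n=="top" else .240).round(4))
for uv in [(192,114),(180,230),(145,125),(345,200),(397,230),(283,115),(276,241)]: print(uv,ray("top",uv,.25).round(3))
E
```

```text
top red [220.7 145.3] 93 [216, 140, 11, 11] [0.6953 0.0638 0.248 ]
top red [297.6 189.4] 21 [296, 187, 4, 6] [ 0.5504 -0.1761  0.248 ]
top blue [349.   94.1] 468 [335, 80, 30, 28] [ 0.8517 -0.3481  0.248 ]
top blue [250.8 172.9] 96 [246, 168, 11, 11] [ 0.6055 -0.0299  0.248 ]
top blue [193.1 175. ] 93 [188, 170, 11, 11] [0.6022 0.1523 0.248 ]
top blue [222.9 203. ] 99 [218, 198, 11, 11] [0.5121 0.0594 0.248 ]
scene red [324.2 181.2] 124 [318, 176, 14, 13] [0.6925 0.0667 0.24  ]
scene red [212.3 192.5] 36 [210, 189, 6, 8] [ 0.608  -0.1997  0.24  ]
scene blue [287. 140.] 86 [281, 136, 13, 11] [0.505  0.0633 0.24  ]
scene blue [333.5 149.1] 94 [327, 145, 14, 12] [0.5959 0.1576 0.24  ]
scene blue [273.8 169.6] 99 [268, 165, 13, 11] [ 0.5992 -0.0267  0.24  ]
scene blue [184.4 354.9] 1535 [159, 326, 51, 55] [ 0.9578 -0.3853  0.24  ]
(192, 114) [0.797 0.154 0.25 ]
(180, 230) [0.43  0.195 0.25 ]
(145, 125) [0.765 0.303 0.25 ]
(345, 200) [ 0.514 -0.324  0.25 ]
(397, 230) [ 0.417 -0.482  0.25 ]
(283, 115) [ 0.788 -0.136  0.25 ]
(276, 241) [ 0.391 -0.105  0.25 ]
```

>>> {"method": "arm_command", "body": {
  "steps": [
    {"delta_pos": [0,0,40],"dr": [0,0,0]},
    {"delta_pos": [0,0,40],"dr": [0,0,0]},
    {"delta_pos": [20,28,40],"dr": [0,0,-2]},
    {"delta_pos": [20,28,40],"dr": [0,0,-2]},
    {"delta_pos": [20,30,10],"dr": [0,0,-2]},
    {"delta_pos": [20,30,0],"dr": [0,0,-2]},
    {"delta_pos": [25,35,0],"dr": [0,0,-2]},
    {"delta_pos": [25,35,0],"dr": [0,0,-2]},
    {"delta_pos": [25,35,0],"dr": [0,0,-2]},
    {"delta_pos": [25,35,0],"dr": [0,0,-2]},
    {"delta_pos": [25,35,0],"dr": [0,0,-2]},
    {"delta_pos": [25,35,0],"dr": [0,0,-1]},
    {"delta_pos": [25,35,0],"dr": [0,0,0]},
    {"delta_pos": [25,35,0],"dr": [0,0,0]},
    {"delta_pos": [25,35,0],"dr": [0,0,0]},
    {"delta_pos": [20,35,0],"dr": [0,0,0]},
    {"delta_pos": [15,30,0],"dr": [0,0,0]},
    {"delta_pos": [15,24,0],"dr": [0,0,0]},
    {"delta_pos": [0,0,0],"dr": [0,0,0]},
    {"delta_pos": [0,0,0],"dr": [0,0,0]}
  ],
  "grip": 0
}}

```text
time_s: 2.1
position: [0.5336, -0.0021, 0.4186]
tool_rot: [[0.004, -1.0, -0.001], [-1.0, -0.004, 0.0], [-0.0, 0.001, -1.0]]
ft_force: [0.7, -0.9, 0.4]
grip_width: -0.0001
```

```bash
python3 - <<'E'
from h import *
s=env.observe(); print({k:np.round(v,3).tolist() for k,v in s.items()})
c=env.get_calibration("wrist");im=env.get_image("wrist");cv2.imwrite("pics/w1.png",im)
for col in("red","blue"):
    for ce,a,bb in blobs(im,col): print(col,ce.round(1),a,bb,ray("wrist",ce,.248,c).round(4))
E
```

```text
{'time_s': 2.1, 'q': [-12.944, 16.812, 55.275, -0.012, 107.975, 76.811], 'qvel': [-1.646, -0.661, 0.413, -0.174, -0.123, -0.179], 'joint_efforts': [1.283, -41.412, -25.169, 0.069, -0.0, 0.06], 'position': [0.534, -0.002, 0.419], 'tool_rot': [[0.004, -1.0, -0.001], [-1.0, -0.004, 0.0], [-0.0, 0.001, -1.0]], 'ft_force': [0.728, -0.863, 0.425], 'wrist_torque': [-0.003, 0.028, -0.023], 'grip_width': -0.0}
red [174.1   3.4] 227 [158, 0, 33, 10] [0.6799 0.0629 0.248 ]
red [416.6 151.3] 135 [412, 143, 10, 18] [ 0.5613 -0.1491  0.248 ]
blue [284.1  99.7] 1210 [265, 80, 39, 41] [ 0.6057 -0.028   0.248 ]
blue [ 76.5 103.8] 1449 [54, 84, 46, 41] [0.6017 0.1528 0.248 ]
blue [187.8 201.3] 1008 [170, 184, 37, 36] [0.5134 0.0602 0.248 ]
```

View pics/w1.png

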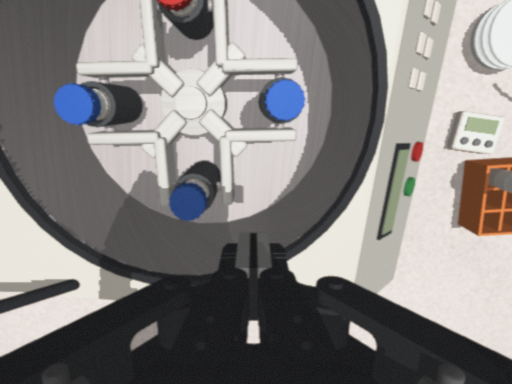

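The wrist view agrees with the top view. The caps give a centre of (0.6037, 0.062), a radius of 0.0915 and a rotor offset of about 1.3°. The gap at 226° is clear. I'll go down there and work out a clockwise circle.

>>> {"method": "arm_command", "body": {
  "steps": [
    {"delta_pos": [4,-4,-40],"dr": [0,0,0]},
    {"delta_pos": [0,0,-40],"dr": [0,0,0]},
    {"delta_pos": [0,0,-40],"dr": [0,0,0]},
    {"delta_pos": [0,0,-30],"dr": [0,0,0]},
    {"delta_pos": [0,0,-20],"dr": [0,0,0]},
    {"delta_pos": [0,0,-20],"dr": [0,0,0]},
    {"delta_pos": [0,0,-14],"dr": [0,0,0]},
    {"delta_pos": [0,0,0],"dr": [0,0,0]}
  ]
}}

```text
time_s: 2.95
position: [0.5366, -0.0073, 0.2137]
tool_rot: [[0.002, -1.0, -0.004], [-1.0, -0.002, 0.001], [-0.001, 0.004, -1.0]]
ft_force: [0.6, -0.1, -0.2]
grip_width: 0.0001
```

```bash
python3 - <<'E'
import numpy as np
th=np.r_[226,224,221,217,212,np.arange(206,-165,-6)]
p=np.round(95*np.c_[np.cos(np.radians(th)),np.sin(np.radians(th))])
d=np.diff(p,axis=0).astype(int);print(len(d),th[-1])
for i in range(0,len(d),20): print(th[min(i+20,len(d))],", ".join(f"[{a},{b},0]" for a,b in d[i:i+20]))
E
```

```text
66 -160
116 [-2,2,0], [-4,4,0], [-4,5,0], [-5,7,0], [-4,8,0], [-4,10,0], [-3,9,0], [-2,10,0], [-1,10,0], [0,10,0], [1,9,0], [3,10,0], [3,10,0], [4,9,0], [5,8,0], [6,8,0], [7,7,0], [8,7,0], [8,6,0], [8,4,0]
-4 [10,4,0], [9,3,0], [10,2,0], [10,1,0], [10,0,0], [9,-1,0], [10,-3,0], [10,-3,0], [9,-4,0], [8,-5,0], [8,-6,0], [7,-7,0], [7,-8,0], [6,-8,0], [4,-8,0], [4,-10,0], [3,-9,0], [2,-10,0], [1,-10,0], [0,-10,0]
-124 [-1,-9,0], [-3,-10,0], [-3,-10,0], [-4,-9,0], [-5,-8,0], [-6,-8,0], [-7,-7,0], [-8,-7,0], [-8,-6,0], [-8,-4,0], [-10,-4,0], [-9,-3,0], [-10,-2,0], [-10,-1,0], [-10,0,0], [-9,1,0], [-10,3,0], [-10,3,0], [-9,4,0], [-8,5,0]
-160 [-8,6,0], [-7,7,0], [-7,8,0], [-6,8,0], [-4,8,0], [-4,10,0]
```

>>> {"method": "arm_command", "body": {
  "steps": [
    {"delta_pos": [-2,2,0],"dr": [0,0,0]},
    {"delta_pos": [-4,4,0],"dr": [0,0,0]},
    {"delta_pos": [-4,5,0],"dr": [0,0,0]},
    {"delta_pos": [-5,7,0],"dr": [0,0,0]},
    {"delta_pos": [-4,8,0],"dr": [0,0,0]},
    {"delta_pos": [-4,10,0],"dr": [0,0,0]},
    {"delta_pos": [-3,9,0],"dr": [0,0,0]},
    {"delta_pos": [-2,10,0],"dr": [0,0,0]},
    {"delta_pos": [-1,10,0],"dr": [0,0,0]},
    {"delta_pos": [0,10,0],"dr": [0,0,0]},
    {"delta_pos": [1,9,0],"dr": [0,0,0]},
    {"delta_pos": [3,10,0],"dr": [0,0,0]},
    {"delta_pos": [3,10,0],"dr": [0,0,0]},
    {"delta_pos": [4,9,0],"dr": [0,0,0]},
    {"delta_pos": [5,8,0],"dr": [0,0,0]},
    {"delta_pos": [6,8,0],"dr": [0,0,0]},
    {"delta_pos": [7,7,0],"dr": [0,0,0]},
    {"delta_pos": [8,7,0],"dr": [0,0,0]},
    {"delta_pos": [8,6,0],"dr": [0,0,0]},
    {"delta_pos": [8,4,0],"dr": [0,0,0]}
  ]
}}

```text
time_s: 4.95
position: [0.5623, 0.1472, 0.2151]
tool_rot: [[0.003, -1.0, -0.0], [-1.0, -0.003, 0.0], [-0.0, 0.0, -1.0]]
ft_force: [-1.2, -1.4, -0.0]
grip_width: 0.0001
```

```bash
python3 - <<'E'
from h import *
s=env.observe(); print({k:np.round(s[k],3).tolist() for k in("time_s","q","position","ft_force")})
c=env.get_calibration("wrist");im=env.get_image("wrist");cv2.imwrite("pics/w2.png",im)
t=env.get_image("top");cv2.imwrite("pics/top2.png",t)
for col in("red","blue"):
    for ce,a,bb in blobs(t,col): print("top",col,ce.round(1),a,ray("top",ce,.248).round(4))
E
```

```text
{'time_s': 4.95, 'q': [3.002, 26.596, 72.961, 0.008, 80.451, 92.807], 'position': [0.562, 0.147, 0.215], 'ft_force': [-1.167, -1.4, -0.003]}
top red [250.2 178.3] 98 [ 0.5884 -0.0277  0.248 ]
top red [297.6 189.4] 21 [ 0.5504 -0.1761  0.248 ]
top blue [349.1  94.1] 458 [ 0.8517 -0.3483  0.248 ]
top blue [226.5 145.5] 86 [0.6942 0.0453 0.248 ]
top blue [217.1 202.8] 98 [0.5131 0.0776 0.248 ]
```

View pics/w2.png

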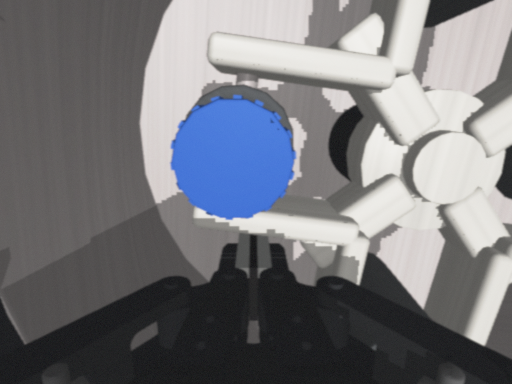

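The fingers are pushing a plate cleanly. The rotor has turned about -101°, and the force is under 2 N. I'll continue.

>>> {"method": "arm_command", "body": {
  "steps": [
    {"delta_pos": [10,4,0],"dr": [0,0,0]},
    {"delta_pos": [9,3,0],"dr": [0,0,0]},
    {"delta_pos": [10,2,0],"dr": [0,0,0]},
    {"delta_pos": [10,1,0],"dr": [0,0,0]},
    {"delta_pos": [10,0,0],"dr": [0,0,0]},
    {"delta_pos": [9,-1,0],"dr": [0,0,0]},
    {"delta_pos": [10,-3,0],"dr": [0,0,0]},
    {"delta_pos": [10,-3,0],"dr": [0,0,0]},
    {"delta_pos": [9,-4,0],"dr": [0,0,0]},
    {"delta_pos": [8,-5,0],"dr": [0,0,0]},
    {"delta_pos": [8,-6,0],"dr": [0,0,0]},
    {"delta_pos": [7,-7,0],"dr": [0,0,0]},
    {"delta_pos": [7,-8,0],"dr": [0,0,0]},
    {"delta_pos": [6,-8,0],"dr": [0,0,0]},
    {"delta_pos": [4,-8,0],"dr": [0,0,0]},
    {"delta_pos": [4,-10,0],"dr": [0,0,0]},
    {"delta_pos": [3,-9,0],"dr": [0,0,0]},
    {"delta_pos": [2,-10,0],"dr": [0,0,0]},
    {"delta_pos": [1,-10,0],"dr": [0,0,0]},
    {"delta_pos": [0,-10,0],"dr": [0,0,0]}
  ]
}}

```text
time_s: 7.05
position: [0.6987, 0.0537, 0.2152]
tool_rot: [[0.003, -1.0, 0.0], [-1.0, -0.003, -0.0], [0.0, -0.0, -1.0]]
ft_force: [0.6, 1.1, 0.5]
grip_width: 0.0001
```

>>> {"method": "arm_command", "body": {
  "steps": [
    {"delta_pos": [-1,-9,0],"dr": [0,0,0]},
    {"delta_pos": [-3,-10,0],"dr": [0,0,0]},
    {"delta_pos": [-3,-10,0],"dr": [0,0,0]},
    {"delta_pos": [-4,-9,0],"dr": [0,0,0]},
    {"delta_pos": [-5,-8,0],"dr": [0,0,0]},
    {"delta_pos": [-6,-8,0],"dr": [0,0,0]},
    {"delta_pos": [-7,-7,0],"dr": [0,0,0]},
    {"delta_pos": [-8,-7,0],"dr": [0,0,0]},
    {"delta_pos": [-8,-6,0],"dr": [0,0,0]},
    {"delta_pos": [-8,-4,0],"dr": [0,0,0]},
    {"delta_pos": [-10,-4,0],"dr": [0,0,0]},
    {"delta_pos": [-9,-3,0],"dr": [0,0,0]},
    {"delta_pos": [-10,-2,0],"dr": [0,0,0]},
    {"delta_pos": [-10,-1,0],"dr": [0,0,0]},
    {"delta_pos": [-10,0,0],"dr": [0,0,0]},
    {"delta_pos": [-9,1,0],"dr": [0,0,0]},
    {"delta_pos": [-10,3,0],"dr": [0,0,0]},
    {"delta_pos": [-10,3,0],"dr": [0,0,0]},
    {"delta_pos": [-9,4,0],"dr": [0,0,0]},
    {"delta_pos": [-8,5,0],"dr": [0,0,0]}
  ]
}}

```text
time_s: 9.05
position: [0.5499, -0.0172, 0.2152]
tool_rot: [[0.003, -1.0, 0.0], [-1.0, -0.003, -0.0], [0.0, -0.0, -1.0]]
ft_force: [1.6, -0.6, 0.3]
grip_width: 0.0
```

```bash
python3 - <<'E'
from h import *
s=env.observe(); print({k:np.round(s[k],3).tolist() for k in("time_s","q","position","ft_force")})
t=env.get_image("top");cv2.imwrite("pics/top3.png",t)
for col in("red","blue"):
    for ce,a,bb in blobs(t,col):
        p=ray("top",ce,.248);print("top",col,ce.round(1),a,p.round(4),np.degrees(np.arctan2(p[1]-.062,p[0]-.6036)).round(1))
E
```

```text
{'time_s': 9.05, 'q': [-14.115, 23.556, 78.096, -0.008, 78.336, 75.711], 'position': [0.55, -0.017, 0.215], 'ft_force': [1.591, -0.634, 0.321]}
top red [211. 148.] 98 [0.687  0.0948 0.248 ] 21.5
top red [297.6 189.3] 23 [ 0.5508 -0.1763  0.248 ] -102.5
top blue [349.1  94. ] 459 [ 0.8518 -0.3482  0.248 ] -58.8
top blue [248.2 162.8] 91 [ 0.6376 -0.0222  0.248 ] -68.0
top blue [194.7 184.7] 93 [0.5716 0.1474 0.248 ] 110.5
top blue [232.1 202.2] 40 [0.5143 0.0304 0.248 ] -160.5
```

>>> {"method": "arm_command", "body": {
  "steps": [
    {"delta_pos": [-8,6,0],"dr": [0,0,0]},
    {"delta_pos": [-7,7,0],"dr": [0,0,0]},
    {"delta_pos": [-7,8,0],"dr": [0,0,0]},
    {"delta_pos": [-6,8,0],"dr": [0,0,0]},
    {"delta_pos": [-4,8,0],"dr": [0,0,0]},
    {"delta_pos": [-3,6,0],"dr": [0,0,0]},
    {"delta_pos": [-1,3,0],"dr": [0,0,0]},
    {"delta_pos": [0,1,0],"dr": [0,0,0]},
    {"delta_pos": [0,0,0],"dr": [0,0,0]},
    {"delta_pos": [2,-4,0],"dr": [0,0,0]},
    {"delta_pos": [2,-4,0],"dr": [0,0,0]},
    {"delta_pos": [0,0,20],"dr": [0,0,0]},
    {"delta_pos": [0,0,30],"dr": [0,0,0]},
    {"delta_pos": [0,0,40],"dr": [0,0,0]},
    {"delta_pos": [0,0,40],"dr": [0,0,0]},
    {"delta_pos": [0,0,0],"dr": [0,0,0]},
    {"delta_pos": [0,0,0],"dr": [0,0,0]}
  ]
}}

```text
time_s: 10.8
position: [0.5188, 0.0212, 0.3453]
tool_rot: [[0.003, -1.0, 0.001], [-1.0, -0.003, -0.0], [0.0, -0.001, -1.0]]
ft_force: [-0.1, 0.3, -0.8]
grip_width: -0.0001
```

```bash
python3 - <<'E'
from h import *
s=env.observe(); print({k:np.round(s[k],3).tolist() for k in("time_s","q","position","ft_force")})
t=env.get_image("top");cv2.imwrite("pics/top4.png",t);w=env.get_image("wrist");cv2.imwrite("pics/w4.png",w)
for col in("red","blue"):
    for ce,a,bb in blobs(t,col):
        p=ray("top",ce,.248);print("top",col,ce.round(1),a,p.round(4),np.degrees(np.arctan2(p[1]-.062,p[0]-.6036)).round(1))
    for ce,a,bb in blobs(w,col): print("w",col,bb,ray("wrist",ce,.248).round(4))
E
```

```text
{'time_s': 10.8, 'q': [-10.739, 15.767, 68.297, 0.001, 95.872, 79.108], 'position': [0.519, 0.021, 0.345], 'ft_force': [-0.126, 0.331, -0.836]}
top red [228.8 146.1] 96 [0.692  0.0382 0.248 ] -15.1
top red [297.7 189.4] 22 [ 0.5504 -0.1765  0.248 ] -102.6
w red [483, 134, 12, 23] [ 0.561  -0.1351  0.248 ]
top blue [349.1  94. ] 456 [ 0.8518 -0.3482  0.248 ] -58.8
top blue [193.9 167.1] 91 [0.6273 0.1496 0.248 ] 74.9
top blue [249.4 177.9] 35 [ 0.5897 -0.0253  0.248 ] -99.1
w blue [15, 3, 67, 64] [0.6269 0.1487 0.248 ]
w blue [298, 88, 54, 53] [ 0.58   -0.0244  0.248 ]
w blue [138, 183, 51, 49] [0.5162 0.086  0.248 ]
```

The rotor is at about -376°, so the full turn is done. The red cap is at (0.692, 0.038). I'll open the jaws, turn them tangential and go above it.

>>> {"method": "arm_command", "body": {
  "steps": [
    {"delta_pos": [20,2,10],"dr": [0,0,-3]},
    {"delta_pos": [30,3,0],"dr": [0,0,-3]},
    {"delta_pos": [30,3,0],"dr": [0,0,-3]},
    {"delta_pos": [30,3,0],"dr": [0,0,-3]},
    {"delta_pos": [30,3,0],"dr": [0,0,-3]},
    {"delta_pos": [20,2,0],"dr": [0,0,0]},
    {"delta_pos": [12,1,0],"dr": [0,0,0]},
    {"delta_pos": [0,0,0],"dr": [0,0,0]},
    {"delta_pos": [0,0,0],"dr": [0,0,0]}
  ],
  "grip": 1
}}

```text
time_s: 11.8
position: [0.6904, 0.0385, 0.3539]
tool_rot: [[-0.256, -0.967, -0.002], [-0.967, 0.256, 0.0], [0.0, 0.002, -1.0]]
ft_force: [0.2, -0.1, -0.6]
grip_width: 0.0857
```

```bash
python3 - <<'E'
from h import *
s=env.observe(); print({k:np.round(s[k],3).tolist() for k in("time_s","q","position","ft_force","grip_width")})
c=env.get_calibration("wrist");w=env.get_image("wrist");cv2.imwrite("pics/w5.png",w)
t=env.get_image("scene")
for col in("red","blue"):
    for ce,a,bb in blobs(w,col): print("w",col,bb,a,ray("wrist",ce,.248,c).round(4))
    for ce,a,bb in blobs(t,col): print("s",col,bb,a,ray("scene",ce,.240).round(4))
E
```

```text
{'time_s': 11.8, 'q': [-6.589, 36.209, 33.367, -0.002, 110.552, 98.228], 'position': [0.69, 0.039, 0.354], 'ft_force': [0.202, -0.131, -0.608], 'grip_width': 0.086}
w red [229, 173, 47, 49] 1724 [0.6932 0.0394 0.248 ]
w red [501, 246, 8, 20] 125 [ 0.5975 -0.1365  0.248 ]
s red [308, 178, 14, 14] 144 [0.6902 0.0389 0.24  ]
s red [210, 189, 6, 8] 36 [ 0.608  -0.1997  0.24  ]
w blue [139, 287, 25, 38] 430 [0.6235 0.1413 0.248 ]
w blue [341, 286, 27, 40] 567 [ 0.5816 -0.0153  0.248 ]
s blue [332, 151, 13, 8] 75 [0.6201 0.1566 0.24  ]
s blue [264, 159, 13, 13] 117 [ 0.576  -0.0261  0.24  ]
s blue [159, 326, 52, 57] 1688 [ 0.9598 -0.3859  0.24  ]
```

View pics/w5.png

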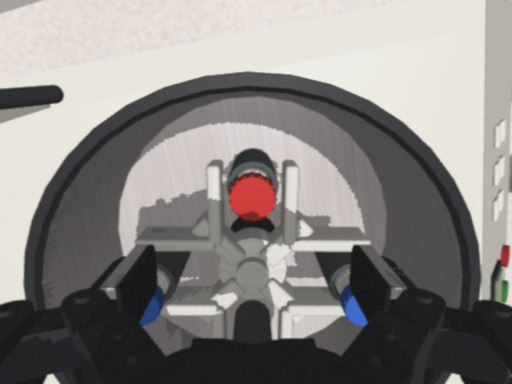

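The red cap at (252,198) sits centred between the open jaws, and the plates run parallel on either side. I'll descend and close.

>>> {"method": "arm_command", "body": {
  "steps": [
    {"delta_pos": [2,0,-30],"dr": [0,0,0]},
    {"delta_pos": [0,0,-30],"dr": [0,0,0]},
    {"delta_pos": [0,0,-25],"dr": [0,0,0]},
    {"delta_pos": [0,0,-20],"dr": [0,0,0]},
    {"delta_pos": [0,0,-13],"dr": [0,0,0]},
    {"delta_pos": [0,0,0],"dr": [0,0,0]},
    {"delta_pos": [0,0,0],"dr": [0,0,0]}
  ]
}}

```text
time_s: 12.6
position: [0.6924, 0.0385, 0.2382]
tool_rot: [[-0.256, -0.967, 0.001], [-0.967, 0.256, -0.0], [-0.0, -0.001, -1.0]]
ft_force: [0.3, -0.1, -0.2]
grip_width: 0.0853
```

>>> {"method": "arm_command", "body": {
  "steps": [
    {"delta_pos": [0,0,0],"dr": [0,0,0]},
    {"delta_pos": [0,0,0],"dr": [0,0,0]},
    {"delta_pos": [0,0,0],"dr": [0,0,0]},
    {"delta_pos": [0,0,0],"dr": [0,0,0]},
    {"delta_pos": [0,0,0],"dr": [0,0,0]},
    {"delta_pos": [0,0,0],"dr": [0,0,0]},
    {"delta_pos": [0,0,0],"dr": [0,0,0]},
    {"delta_pos": [0,0,0],"dr": [0,0,0]}
  ],
  "grip": 0,
  "squeeze": 50
}}

```text
time_s: 13.4
position: [0.6928, 0.0386, 0.2377]
tool_rot: [[-0.256, -0.967, 0.001], [-0.967, 0.256, -0.0], [-0.0, -0.001, -1.0]]
ft_force: [0.2, 0.1, 5.6]
grip_width: 0.0326
```

Gripped at 33 mm. I'll lift straight up.

>>> {"method": "arm_command", "body": {
  "steps": [
    {"delta_pos": [0,0,3],"dr": [0,0,0]},
    {"delta_pos": [0,0,6],"dr": [0,0,0]},
    {"delta_pos": [0,0,10],"dr": [0,0,0]},
    {"delta_pos": [0,0,12],"dr": [0,0,0]},
    {"delta_pos": [0,0,12],"dr": [0,0,0]},
    {"delta_pos": [0,0,12],"dr": [0,0,0]},
    {"delta_pos": [0,0,12],"dr": [0,0,0]},
    {"delta_pos": [0,0,12],"dr": [0,0,0]},
    {"delta_pos": [0,0,12],"dr": [0,0,0]},
    {"delta_pos": [0,0,12],"dr": [0,0,0]},
    {"delta_pos": [0,0,12],"dr": [0,0,0]},
    {"delta_pos": [0,0,15],"dr": [0,0,0]},
    {"delta_pos": [0,0,15],"dr": [0,0,0]},
    {"delta_pos": [0,0,15],"dr": [0,0,0]},
    {"delta_pos": [-10,0,20],"dr": [0,0,0]},
    {"delta_pos": [-15,0,20],"dr": [0,0,0]},
    {"delta_pos": [-20,0,10],"dr": [0,0,0]},
    {"delta_pos": [-10,0,0],"dr": [0,0,0]},
    {"delta_pos": [0,0,0],"dr": [0,0,0]}
  ]
}}

```text
time_s: 15.3
position: [0.6364, 0.0389, 0.4495]
tool_rot: [[-0.256, -0.967, 0.003], [-0.967, 0.256, -0.0], [-0.0, -0.003, -1.0]]
ft_force: [0.6, 0.4, -0.1]
grip_width: 0.0328
```

```bash
python3 - <<'E'
from h import *
s=env.observe(); print({k:np.round(s[k],3).tolist() for k in("time_s","q","position","ft_force","grip_width")})
t=env.get_image("scene");cv2.imwrite("pics/s6.png",t)
for col in("red","blue"):
    for ce,a,bb in blobs(t,col): print("s",col,bb,a,ray("scene",ce,.240).round(4))
E
```

```text
{'time_s': 15.3, 'q': [-7.127, 30.428, 28.67, 0.001, 120.732, 97.685], 'position': [0.636, 0.039, 0.45], 'ft_force': [0.612, 0.42, -0.142], 'grip_width': 0.033}
s red [306, 92, 13, 14] 121 [0.3439 0.2387 0.24  ]
s red [210, 189, 6, 8] 36 [ 0.608  -0.1997  0.24  ]
s blue [290, 134, 12, 8] 65 [0.506  0.0907 0.24  ]
s blue [332, 151, 13, 12] 100 [0.6244 0.1532 0.24  ]
s blue [264, 159, 13, 13] 111 [ 0.5755 -0.0256  0.24  ]
s blue [159, 326, 51, 57] 1625 [ 0.9588 -0.386   0.24  ]
```

View pics/s6.png

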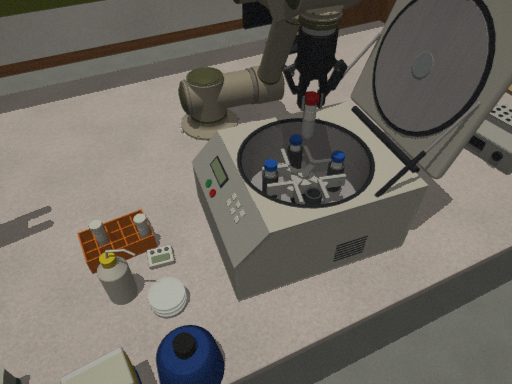

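The red tube is held hanging clear, and the three blue tubes are still seated. I'll start a trial tilt about +x, so the tube tip swings toward +y.

>>> {"method": "arm_command", "body": {
  "steps": [
    {"delta_pos": [-10,0,10],"dr": [2,0,0]},
    {"delta_pos": [-10,0,10],"dr": [4,0,0]},
    {"delta_pos": [-10,0,10],"dr": [5,0,0]},
    {"delta_pos": [-10,0,10],"dr": [5,0,0]},
    {"delta_pos": [-10,0,10],"dr": [4,0,0]}
  ]
}}

```text
time_s: 15.85
position: [0.5879, 0.0381, 0.4972]
tool_rot: [[-0.256, -0.967, -0.001], [-0.907, 0.24, 0.345], [-0.333, 0.089, -0.939]]
ft_force: [-0.1, -0.2, -0.4]
grip_width: 0.0327
```

```bash
python3 - <<'E'
from h import *
s=env.observe(); print({k:np.round(s[k],3).tolist() for k in("time_s","q","position","tool_rot","grip_width")})
E
```

```text
{'time_s': 15.85, 'q': [-15.69, 24.94, 32.648, 24.103, 125.629, 102.769], 'position': [0.588, 0.038, 0.497], 'tool_rot': [[-0.256, -0.967, -0.001], [-0.907, 0.24, 0.345], [-0.333, 0.089, -0.939]], 'grip_width': 0.033}
```

q4 is going positive, toward the wide side of its range. I'll continue.

>>> {"method": "arm_command", "body": {
  "steps": [
    {"delta_pos": [0,0,0],"dr": [5,0,0]},
    {"delta_pos": [0,0,0],"dr": [5,0,0]},
    {"delta_pos": [0,0,0],"dr": [5,0,0]},
    {"delta_pos": [0,0,0],"dr": [5,0,0]},
    {"delta_pos": [0,0,0],"dr": [5,0,0]},
    {"delta_pos": [0,0,0],"dr": [5,0,0]},
    {"delta_pos": [0,0,0],"dr": [5,0,0]}
  ]
}}

```text
time_s: 16.55
position: [0.5882, 0.038, 0.4968]
tool_rot: [[-0.256, -0.967, -0.0], [-0.552, 0.146, 0.821], [-0.794, 0.21, -0.571]]
ft_force: [0.0, 1.0, -2.2]
grip_width: 0.0327
```

```bash
python3 - <<'E'
from h import *
s=env.observe(); print({k:np.round(s[k],3).tolist() for k in("time_s","q","position","tool_rot","grip_width")})
E
```

```text
{'time_s': 16.55, 'q': [-25.925, 25.571, 45.452, 60.178, 121.702, 106.908], 'position': [0.588, 0.038, 0.497], 'tool_rot': [[-0.256, -0.967, -0.0], [-0.552, 0.146, 0.821], [-0.794, 0.21, -0.571]], 'grip_width': 0.033}
```

>>> {"method": "arm_command", "body": {
  "steps": [
    {"delta_pos": [0,0,0],"dr": [5,0,0]},
    {"delta_pos": [0,0,0],"dr": [5,0,0]},
    {"delta_pos": [0,0,0],"dr": [5,0,0]},
    {"delta_pos": [0,0,0],"dr": [5,0,0]},
    {"delta_pos": [0,0,0],"dr": [5,0,0]},
    {"delta_pos": [0,0,0],"dr": [5,0,0]},
    {"delta_pos": [0,0,0],"dr": [3,0,0]},
    {"delta_pos": [0,0,0],"dr": [2,0,0]},
    {"delta_pos": [0,0,0],"dr": [0,0,0]},
    {"delta_pos": [0,0,0],"dr": [0,0,0]},
    {"delta_pos": [0,0,0],"dr": [0,0,0]},
    {"delta_pos": [0,0,0],"dr": [0,0,0]}
  ]
}}

```text
time_s: 17.75
position: [0.5875, 0.0387, 0.4975]
tool_rot: [[-0.255, -0.967, -0.0], [-0.001, 0.0, 1.0], [-0.967, 0.255, -0.001]]
ft_force: [0.1, -0.3, -0.7]
grip_width: 0.0326
```

```bash
python3 - <<'E'
from h import *
s=env.observe(); print({k:np.round(s[k],3).tolist() for k in("time_s","q","qvel","position","tool_rot","grip_width","ft_force")})
t=env.get_image("scene");cv2.imwrite("pics/s7.png",t);b=env.get_image("top")
for n,i in(("scene",t),("top",b)):
  for col in("red","blue"):
    for ce,a,bb in blobs(i,col): p=ray(n,ce,.245);print(n,col,bb,a,p.round(3),np.linalg.norm(p[:2]-[.6036,.062]).round(3))
cv2.imwrite("pics/st7.png",np.hstack([cv2.resize(t[:260,150:460],None,fx=1.25,fy=1.25),cv2.resize(b[80:340,130:440],None,fx=1.25,fy=1.25)]))
E
```

```text
{'time_s': 17.75, 'q': [-29.445, 28.683, 61.411, 89.88, 119.458, 104.625], 'qvel': [-0.02, 0.074, 0.242, 0.27, -0.086, -0.112], 'position': [0.588, 0.039, 0.497], 'tool_rot': [[-0.255, -0.967, -0.0], [-0.001, 0.0, 1.0], [-0.967, 0.255, -0.001]], 'grip_width': 0.033, 'ft_force': [0.109, -0.28, -0.694]}
scene red [301, 67, 7, 6] 32 [0.185 0.304 0.245] 0.483
scene red [210, 189, 6, 7] 31 [ 0.611 -0.2    0.245] 0.263
scene blue [290, 134, 12, 11] 94 [0.516 0.084 0.245] 0.09
scene blue [332, 151, 13, 12] 107 [0.629 0.149 0.245] 0.091
scene blue [264, 159, 13, 12] 104 [ 0.581 -0.027  0.245] 0.092
scene blue [159, 326, 52, 57] 1673 [ 0.962 -0.386  0.245] 0.574
top red [220, 172, 7, 5] 33 [0.604 0.059 0.245] 0.003
top blue [335, 80, 30, 29] 475 [ 0.853 -0.349  0.245] 0.48
top blue [245, 182, 9, 4] 22 [ 0.572 -0.024  0.245] 0.092
top blue [209, 197, 12, 11] 103 [0.516 0.086 0.245] 0.091
```

View pics/st7.png

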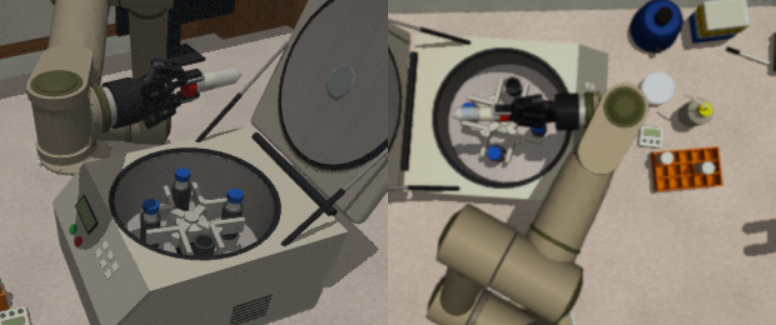

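The red tube is held level at z≈0.50, pointing +y, well clear of the deck and lid. The three blue tubes are seated 90–92 mm from the axis, and everything is at rest. I'll hand it in.

```bash
python3 -c "
from rig import env
print(env.close_job()); print(env.observe()['time_s'])"
```

```text
the job is handed in; nothing more can be done
None
the job is handed in; nothing more can be done
```

I turned the rotor one full turn and drew out the red-capped tube. It was held level above the centrifuge when I handed the job in. Handing in reports no verdict, so the results below are from my own last checks.

- **Rotor turn:** With shut fingers on a fork plate I turned the rotor clockwise about 376° (6.57 rad). The speed was about 1 rad/s, and the wrist force read 2 N or less at each check. The red tube was still in its bucket.
- **Red tube:** I gripped the cap (jaws at 33 mm, 50 N), lifted it straight out and turned it level. It is pointing toward the lid, with the TCP 497 mm above the bench and the tool axis within 0.1° of level. The arm was at rest.
- **Blue tubes:** All three stand 90–92 mm from the rotor axis in the last scene picture.
- **Other items:** The rack, dishes, bottle and timer look undisturbed. I judged this by eye and did not measure them.

The job took about 18 s of the 70 s allowed, and no check failed or disagreed beyond the few millimetres expected from the cameras.

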